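# Inspect a sealed sample over the light pad

### The job

Slide the round light pad along the bench, without lifting it, until it sits inside the yellow round mark. Then draw the sample tube with the orange cap out of the rack and hold it over the middle of the pad, tipped about 45 degrees with its cap end uppermost and its lower end roughly 10 cm above the pad, and finish like that, still gripping it and keeping it motionless. Leave the pad on the mark, and the blue-capped tubes, the funnel and the black bottle where they are.

Things in the scene. Friction and masses are not known exactly. Their poses are not given: they have to be found in the camera images.
- pad: Loose round light pad, a black disc 140 mm in diameter and 28 mm thick with a white top face; about 0.45 kg (0.3 to 0.65), slides with friction on the bench. Origin at the centre of its underside, z up; its yaw does not matter.
- mark: Flat yellow round mark on the bench, 170 mm in diameter with a small blue dot at its centre; it has no thickness to bump into. Origin at its centre on the bench.
- rack: Fixed white rack block, 225 mm (its x, the row) by 70 mm (its y) by 70 mm high. Three round upright sockets 75 mm apart along its x (at x = -75, 0, +75 mm), 30 mm wide and 55 mm deep, so their floors are 15 mm above the bench. Each holds one tube, in any order. Origin at the centre of its underside.
- tube: Sealed sample tube with the ORANGE cap, upright in one of the rack's sockets (lower 55 mm inside). 150 mm long: amber glass 28 mm in diameter for the lower 128 mm, then a cap 32 mm in diameter, 22 mm high. About 0.12 kg (0.1 to 0.16), balanced near mid-length. Origin at the centre of its lower end, z along the tube to the cap. Grip the bare 73 mm between rack and cap.
- tube_mid (a point): Middle of the orange-capped tube: on its axis, 75 mm from the lower end.
- tube_bottom (a point): Centre of the lower end of the orange-capped tube.
- tube_b: Bystander: a tube of the same size with a BLUE cap in another socket. Origin at the centre of its lower end.
- tube_c: Bystander: a second tube of the same size with a BLUE cap in the remaining socket. Origin at the centre of its lower end.
- funnel: Bystander: loose steel funnel standing mouth down, 84 mm in diameter at the bench, 120 mm high. Origin at the centre of its underside.
- bottle: Bystander: loose black bottle, 52 mm in diameter, 130 mm high. Origin at the centre of its underside.
Not all that is in view belongs to the job. There is more than one size of the rack; the one meant has the size given above.

How it is judged:
On the way, in this order (a step that is already met when the one before it is completed fails the run):
1. the light pad lies at rest on the yellow mark, centred within 20 mm (horizontal distance between pad and mark below 0.02 m and linear speed of pad below 0.01 m/s), for 0.3 s.
2. the orange-capped tube is drawn clear of the rack, held by the fingers (height (world z) of tube_bottom above 0.075 m and contact force between tube and the fingers above 0.5 N and contact force between tube and rack below 0.05 N), for 0.2 s.
At the end, for the whole second after the job is handed in: Tube gripped and still, tipped 30-60 deg from upright, cap up, its middle within 50 mm sideways of the pad's centre, lower end 50-180 mm above the pad, touching neither pad nor rack; pad flat, at rest, within 22 mm of the mark's centre; bystanders upright, within 25 mm of their start (horizontal distance between pad and mark below 0.022 m and height (world z) of pad below 0.004 m and angle between pad's own z axis and vertical below 0.05 rad and linear speed of pad below 0.01 m/s and contact force between tube and the fingers above 0.5 N and contact force between tube and pad below 0.05 N and contact force between tube and rack below 0.05 N and angle between tube's own z axis and vertical between 0.52 and 1.05 rad and height (world z) of tube_bottom between 0.078 and 0.208 m and horizontal distance between tube_mid and pad below 0.05 m and linear speed of tube below 0.03 m/s and angular speed of tube below 0.2 rad/s and angle between each of tube_b, tube_c, funnel, bottle's own z axis and vertical below 0.1 rad and distance of each of tube_b, tube_c, funnel, bottle from where it was at the start of the episode below 0.025 m); the arm keeps its last pose, push and grip.
It fails at once if the light pad is lifted or tipped off the bench (height (world z) of pad above 0.015 m or angle between pad's own z axis and vertical above 0.15 rad).
It fails at once if a blue-capped tube, the funnel or the bottle is moved by more than 25 mm or knocked over (distance of any of tube_b, tube_c, funnel, bottle from where it was at the start of the episode above 0.025 m or angle between any of tube_b, tube_c, funnel, bottle's own z axis and vertical above 0.4 rad).
It also fails if it takes over 58 s, if anything falls off the work surface, if the arm or the gripper's body presses on something with over 40 N, if the wrist force passes 120 N, or if a joint passes its speed limit or range.

### The arm

A 6-joint arm with a two-finger parallel gripper is mounted at the origin on the work surface. World frame = base frame: x ahead of the robot, y to its left, z up, the work surface at z = 0. Lengths are in m, angles in rad, forces in N, time in s.
With the tool pointing down it reaches from about 0.35 to 0.725 m from the base axis. Payload 4.3 kg.
Tool frame: the origin (TCP) lies between the finger pads; the fingertips stand 19 mm ahead of it and the grasp point (between the pads) is the TCP; x points along the fingers, z is the direction in which the jaws open and shut, and the axes are right-handed (so a half turn about x gives the same grasp; the last joint's range is limited). The gripper opens to 85 mm and grips with 20 to 120 N. Pads are 22 mm wide; open, the fingers measure 114 mm over their backs; the gripper's body (76 mm by 85 mm) begins 54 mm behind the grasp point. The pads swing forward as they close: fully open they stand 13 mm farther back than shut.
Start: joints at [0.992, 0.377, 0.081, 1.274, 0, 1.46], TCP at [0.26, 0.513, 0.25] pointing down, gripper open.
Joint ranges: [-2.72, 2.72], [-0.84, 1.66], [-1.02, 1.22], [-1.77, 2.12], [-1.37, 1.28], [-3.14, 3.14]. Speed limits (rad/s): [2.57, 2.57, 3.14, 3.14, 3.14, 3.14].

### API

Orientations are given as a unit quaternion [w, x, y, z].
In Python, from station import manip gives the robot as it stands. The module is installed in compiled form; this text tells all that it offers. Calls block until the motion is done:
- manip.move_pose(position, orientation): joint-space move of the TCP to a pose.
- manip.line_to(position, vel=0.15, rot=None): straight line of the TCP; rot=None keeps the orientation; vel is the mean speed in m/s.
- manip.goto_joints(angles): joint-space move.
- manip.command_gripper(opening, newtons=None): finger opening in m; newtons is the grip in N (None keeps the last); returns when the fingers have stopped.
- manip.wait(seconds).
- manip.solve_ik(position, orientation): joint angles nearest the present ones, or None.
- manip.capture(name): name is "scene" or "top" or "wrist"; returns (picture, depth): 420x560x3 uint8, red, green, blue; 420x560 float32, m along the optical axis (not along the pixel's ray), 0 where there is no reading.
- manip.camera_params(name): a dict with "fx", "fy", "cx", "cy" (pixels), "k1" (the pictures are not rectified: a ray, as slopes to the right and down, at radius r is drawn at 1 + k1 r^2 times it, then the intrinsics apply), "world_from_camera" (4x4, takes a point from camera to world coordinates); the wrist camera has in their place "hand_eye" (4x4, takes a point from camera to tool coordinates, whose origin is the TCP and whose axes are the tool frame's). Camera axes: x right, y up, looking along -z (the intrinsics and any distortion apply to the point x, -y, -z); pixel columns grow to the right and rows downward; lengths in m; the calibration is good to about 2 mm. A picture is of the moment at which its call begins: read the wrist's pose just before it. camera_params takes no time and is no camera call.
A pose or a line that the arm cannot do raises manip.PlanningError and nothing moves.
- manip.close_job(): hands the job in, once; it reports no verdict.
Readings, each from a call of its own:
- manip.read_time(): time.
- manip.read_joints(): joint angles.
- manip.read_joint_vel(): joint speeds.
- manip.read_joint_torque(): joint torques, N m.
- manip.read_tool_pos(): TCP position.
- manip.read_orientation(): TCP orientation.
- manip.read_contact_force(): force on the tool from outside, world axes, zero at the start.
- manip.read_moment(): the same for the moment, N m.
- manip.read_grip_width(): finger opening in m.
Only numpy, scipy, OpenCV 4.12 (cv2) and the standard library are available. Lean on these libraries where they do the work, as an engineer would, in place of code of your own. Each camera call takes 0.05 s, during which the arm holds its last target.

## Working session

There is one attempt and no reset: what is moved stays moved. The work goes in short steps, each a Python script; the robot and the scene stay as the last script left them, time stands still between calls to the robot, and variables do not carry over. Pictures are saved under pics/ and viewed, and the job is handed in when it is done.

```bash
mkdir -p pics; ls
python3 - <<'E'
from station import manip
import cv2,numpy as np
for n in("scene","top"):
    p,d=manip.capture(n); cv2.imwrite(f"pics/{n}0.png",p[...,::-1]); np.save(f"pics/{n}0.npy",d); print(n,manip.camera_params(n))
print(manip.camera_params("wrist"),manip.read_time(),manip.read_orientation(),manip.read_grip_width())
E
```

```text
pics
scene {'fx': 411.6450864254856, 'fy': 411.6450864254856, 'cx': 282.03515926593354, 'cy': 202.37349582299188, 'k1': -0.11705793507096873, 'world_from_camera': array([[-0.89249721, -0.3122854 ,  0.32546361,  0.96605352],
       [ 0.45104779, -0.61446939,  0.64728916,  0.78815065],
       [-0.00215153,  0.72450341,  0.68926785,  0.85511206],
       [ 0.        ,  0.        ,  0.        ,  1.        ]])}
top {'fx': 511.22991002026674, 'fy': 511.22991002026674, 'cx': 272.9210672421155, 'cy': 205.37185941194838, 'k1': -0.0927775760810017, 'world_from_camera': array([[ 0.02164764,  0.99122482, -0.13040224,  0.43304553],
       [-0.99972625,  0.02030372, -0.01162681,  0.06783434],
       [-0.00887713,  0.13061823,  0.991393  ,  1.33183418],
       [ 0.        ,  0.        ,  0.        ,  1.        ]])}
{'fx': 352.8224836634091, 'fy': 352.8224836634091, 'cx': 278.83356752474384, 'cy': 213.40710560769693, 'k1': -0.0934070405568019, 'hand_eye': array([[-2.23629811e-04,  2.83756111e-01, -9.58896459e-01,
        -1.23134338e-01],
       [-5.48154867e-04,  9.58896304e-01,  2.83756193e-01,
         7.24512191e-02],
       [ 9.99999825e-01,  5.89080105e-04, -5.88955063e-05,
        -5.28695162e-04],
       [ 0.00000000e+00,  0.00000000e+00,  0.00000000e+00,
         1.00000000e+00]])} 0.1 [ 0.60187581 -0.37046871  0.60303032  0.36993632] 0.08550221062239385
```

View pics/scene0.png

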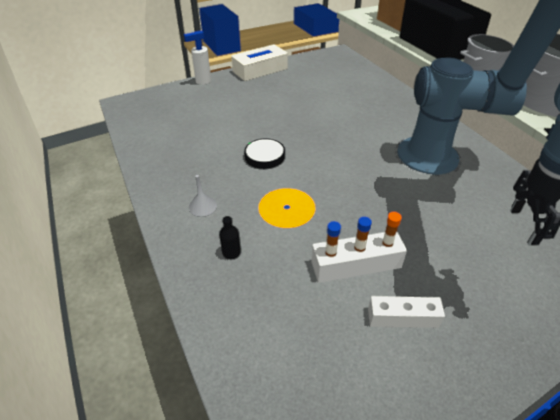

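View pics/top0.png

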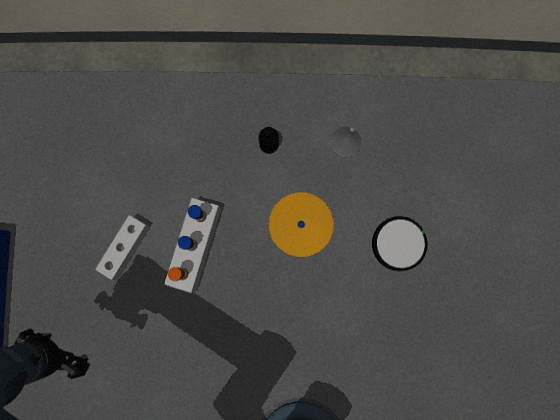

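The top view shows the pad at about (400,243), the mark at (301,224) and its blue dot. The three-tube rack runs from (195,212) to (177,274), with the orange cap at (177,274) nearest the robot. The funnel is at (346,141), the bottle at (268,139), and the small empty rack at (122,246) is a decoy.

```bash
cat > h.py <<'E'
import numpy as np,cv2
from scipy.spatial.transform import Rotation as R
def K(p): return np.array([[p['fx'],0,p['cx']],[0,p['fy'],p['cy']],[0,0,1]]),np.array([p['k1'],0,0,0.])
def rays(p,uv):
    k,d=K(p); n=cv2.undistortPoints(np.array(uv,float).reshape(-1,1,2),k,d).reshape(-1,2)
    return np.c_[n[:,0],-n[:,1],-np.ones(len(n))]
def plane(p,uv,z,T=None):
    T=p['world_from_camera'] if T is None else T
    r=rays(p,uv)@T[:3,:3].T; o=T[:3,3]; s=(z-o[2])/r[:,2]; return o+r*s[:,None]
def cloud(p,uv,d,T=None):
    T=p['world_from_camera'] if T is None else T
    return (rays(p,uv)*np.asarray(d)[:,None])@T[:3,:3].T+T[:3,3]
def qR(M):
    q=R.from_matrix(M).as_quat(); return [q[3],q[0],q[1],q[2]]
def Rq(q): return R.from_quat([q[1],q[2],q[3],q[0]]).as_matrix()
E
python3 - <<'E'
from h import *
from station import manip
for n in("top","scene"):
    p=manip.camera_params(n); im=cv2.imread(f"pics/{n}0.png"); d=np.load(f"pics/{n}0.npy"); hsv=cv2.cvtColor(im,cv2.COLOR_BGR2HSV)
    v,u=np.mgrid[:420,:560]; uv=np.c_[u.ravel(),v.ravel()]
    P=cloud(p,uv,d.ravel()).reshape(420,560,3); ok=d>0
    H,S,V=[hsv[...,i].astype(int) for i in range(3)]
    roi=(P[...,0]>.15)&(P[...,0]<.95)&(abs(P[...,1])<.6)&ok
    def ctr(m,name,z=None):
        nn,l,st,c=cv2.connectedComponentsWithStats(m.astype(np.uint8))
        for i in range(1,nn):
            if st[i,4]>25:
                q=P[l==i]; 
                print(n,name,c[i].round(1),st[i,4],'med',np.median(q,0).round(4),'min',q.min(0).round(3),'max',q.max(0).round(3), 'plane',plane(p,[c[i]],z)[0].round(4) if z is not None else '')
    ctr(roi&(H>18)&(H<32)&(S>150)&(V>100),'mark',0)
    ctr(roi&(H>3)&(H<14)&(S>150)&(V>150),'orange',.165)
    ctr(roi&(H>100)&(H<130)&(S>150)&(V>70)&(P[...,2]>.1),'blue',.165)
    ctr(roi&(V>170)&(S<60)&(P[...,2]<.045),'padwhite',.028)
    ctr(roi&(P[...,2]>.06)&(P[...,2]<.08)&(S<60),'rack',.07)
    ctr(roi&(P[...,2]>.02)&(P[...,0]>.5),'tall',0)
E
```

```text
top mark [300.8 224.2] 3189 med [ 5.598e-01  9.700e-03 -1.000e-04] min [ 0.477 -0.075 -0.01 ] max [0.646 0.093 0.01 ] plane [0.5601 0.0096 0.    ]
top orange [173.9 273.7] 126 med [0.4245 0.3037 0.1646] min [0.411 0.289 0.07 ] max [0.438 0.335 0.172] plane [0.4249 0.3037 0.165 ]
top blue [194.1 211.1] 134 med [0.5696 0.2631 0.1648] min [0.556 0.249 0.158] max [0.584 0.278 0.17 ] plane [0.5694 0.263  0.165 ]
top blue [184.2 242.1] 133 med [0.4977 0.2834 0.1645] min [0.484 0.269 0.159] max [0.512 0.298 0.171] plane [0.4976 0.2831 0.165 ]
top rack [192.7 245.7] 1914 med [0.4883 0.2783 0.0693] min [0.383 0.222 0.06 ] max [0.614 0.347 0.078] plane [0.4944 0.2788 0.07  ]
top tall [267.8 139.2] 417 med [0.762  0.0981 0.0886] min [0.746 0.076 0.021] max [0.794 0.125 0.135] plane [0.7867 0.1011 0.    ]
top tall [346.1 139.4] 423 med [ 0.7786 -0.102   0.0344] min [ 0.751 -0.138  0.02 ] max [ 0.816 -0.076  0.124] plane [ 0.7906 -0.1087  0.    ]
top tall [199.2 222.2] 1281 med [0.5531 0.2604 0.0702] min [0.5   0.222 0.02 ] max [0.614 0.315 0.171] plane [0.5598 0.276  0.    ]
top tall [130.4 231.
[... 1206 characters left out ...]
97 0.07  ]
scene tall [258.6 153.1] 539 med [ 0.5357 -0.2373  0.0278] min [ 0.5   -0.314  0.02 ] max [ 0.582 -0.173  0.033] plane [ 0.523  -0.2719  0.    ]
scene tall [200.7 197. ] 328 med [ 0.7847 -0.0979  0.0382] min [ 0.753 -0.125  0.02 ] max [ 0.813 -0.076  0.12 ] plane [ 0.7742 -0.1495  0.    ]
scene tall [229.5 237.4] 635 med [0.7754 0.113  0.0798] min [0.745 0.085 0.02 ] max [0.797 0.126 0.132] plane [0.7558 0.0448 0.    ]
scene tall [339.1 251.6] 2099 med [0.5631 0.2816 0.0694] min [0.5   0.217 0.02 ] max [0.616 0.318 0.168] plane [0.512  0.2257 0.    ]
scene tall [386.3 310.2] 836 med [0.5304 0.4516 0.0488] min [0.5   0.405 0.02 ] max [0.569 0.487 0.054] plane [0.5087 0.432  0.    ]
```

```bash
cat >> h.py <<'E'
def down(d):  # tool x down, d = horizontal dir for tool y ; z = x cross y
    x=np.array([0,0,-1.]); y=np.array([d[0],d[1],0.]); y/=np.linalg.norm(y); return np.c_[x,y,np.cross(x,y)]
def obl(az,tilt): # tool x tilted from vertical-down by tilt toward azimuth az; tool y upward side
    h=np.array([np.cos(az),np.sin(az),0]); k=np.array([0,0,1.])
    x=np.sin(tilt)*h-np.cos(tilt)*k; y=np.cos(tilt)*h+np.sin(tilt)*k
    return np.c_[x,y,np.cross(x,y)]
FX=np.diag([1.,-1,-1])
E
python3 - <<'E'
from h import *
from station import manip
pad=np.array([.513,-.245]);mk=np.array([.5602,.0102]);d=(mk-pad)/np.linalg.norm(mk-pad)
print(d)
for nm,M in(("y=d",down(d)),("y=-d",down(-d))):
  for b in(.11,.0666-np.linalg.norm(mk-pad)):
    for z in(.12,.023):
      q=manip.solve_ik([*(pad-b*d),z],qR(M)); print(nm,b,z,None if q is None else np.round(q,2))
t=np.array([.4245,.3037])
for az in(35.6,20,5,-10):
  for tl in(45,40,55):
    for f in(0,1):
      M=obl(np.radians(az),np.radians(tl)); M=M@FX if f else M
      h=np.array([np.cos(np.radians(az)),np.sin(np.radians(az))])
      r=[]
      for p in([*t,.115],[*t,.33],[*(t-.1*h),.215]):
        q=manip.solve_ik(p,qR(M)); r.append(None if q is None else np.round(q,2).tolist())
      print(az,tl,f,r)
E
```

```text
[0.18186849 0.98332286]
y=d 0.11 0.12 [-0.73  0.5  -0.06  1.    0.    1.03]
y=d 0.11 0.023 [-0.73  0.6  -0.19  0.79  0.    1.03]
y=d -0.19292818729378897 0.12 [-0.22  0.4  -0.23  0.94  0.    1.54]
y=d -0.19292818729378897 0.023 [-0.22  0.51 -0.35  0.71  0.    1.54]
y=-d 0.11 0.12 [-0.73  0.5  -0.06  1.    0.   -2.11]
y=-d 0.11 0.023 [-0.73  0.6  -0.19  0.79  0.   -2.11]
y=-d -0.19292818729378897 0.12 [-0.22  0.4  -0.23  0.94  0.   -1.6 ]
y=-d -0.19292818729378897 0.023 [-0.22  0.51 -0.35  0.71  0.   -1.6 ]
35.6 45 0 [None, [0.42, -0.34, -0.77, 0.37, 0.14, 3.0], None]
35.6 45 1 [None, [0.42, -0.34, -0.77, 0.37, 0.14, -0.14], None]
35.6 40 0 [None, [0.43, -0.29, -0.68, 0.5, 0.12, 2.99], None]
35.6 40 1 [None, [0.43, -0.29, -0.68, 0.5, 0.12, -0.15], None]
35.6 55 0 [None, [0.4, -0.42, -0.96, 0.08, 0.18, 3.01], None]
35.6 55 1 [None, [0.4, -0.42, -0.96, 0.08, 0.18, -0.13], None]
20 45 0 [None, [0.6, -0.31, -0.75, 0.36, -0.17, -2.96], None]
20 45 1 [None, [0.6, -0.31, -0.75, 0.36, -0.17, 0.18], None]
20 40 0 [None, [0.58, -0.27, -0.66, 0.49, -0.15, -2.96], None]
20 40 1 [None, [0.58, -0.2
[... 821 characters left out ...]
.3], [1.07, -0.01, -0.74, 0.52, -0.73, -2.02]]
-10 45 1 [[0.84, 0.19, -0.9, -0.0, -0.64, 0.85], [0.84, -0.09, -0.53, 0.64, -0.64, 0.85], [1.07, -0.01, -0.74, 0.52, -0.73, 1.13]]
-10 40 0 [[0.8, 0.17, -0.84, 0.12, -0.56, -2.3], [0.8, -0.07, -0.46, 0.74, -0.56, -2.3], [1.02, -0.02, -0.7, 0.59, -0.64, -2.04]]
-10 40 1 [[0.8, 0.17, -0.84, 0.12, -0.56, 0.84], [0.8, -0.07, -0.46, 0.74, -0.56, 0.84], [1.02, -0.02, -0.7, 0.59, -0.64, 1.1]]
-10 55 0 [[0.91, 0.26, -1.01, -0.29, -0.81, -2.32], [0.91, -0.1, -0.67, 0.42, -0.81, -2.32], [1.16, 0.04, -0.82, 0.38, -0.92, -1.98]]
-10 55 1 [[0.91, 0.26, -1.01, -0.29, -0.81, 0.82], [0.91, -0.1, -0.67, 0.42, -0.81, 0.82], [1.16, 0.04, -0.82, 0.38, -0.92, 1.17]]
```

Run:
```python
from h import *
from station import manip
pad=np.array([.513,-.245]);mk=np.array([.5602,.0102]);L=np.linalg.norm(mk-pad);d=(mk-pad)/L
q=qR(down(d)); s=pad-.11*d
manip.command_gripper(.085)
manip.move_pose([*s,.2],q)
manip.line_to([*s,.023],vel=.12)
print(manip.read_time(),manip.read_tool_pos(),manip.read_contact_force())
p,dp=manip.capture("scene"); cv2.imwrite("pics/s1.png",cv2.resize(p[80:280,130:400,::-1],None,fx=2.9,fy=2.9))
p,dp=manip.capture("wrist"); cv2.imwrite("pics/w1.png",p[...,::-1])
```

```text
5.0833 [ 0.49355167 -0.35365967  0.02382132] [ 0.68286643 -0.83867898  0.52281577]
```

View pics/s1.png

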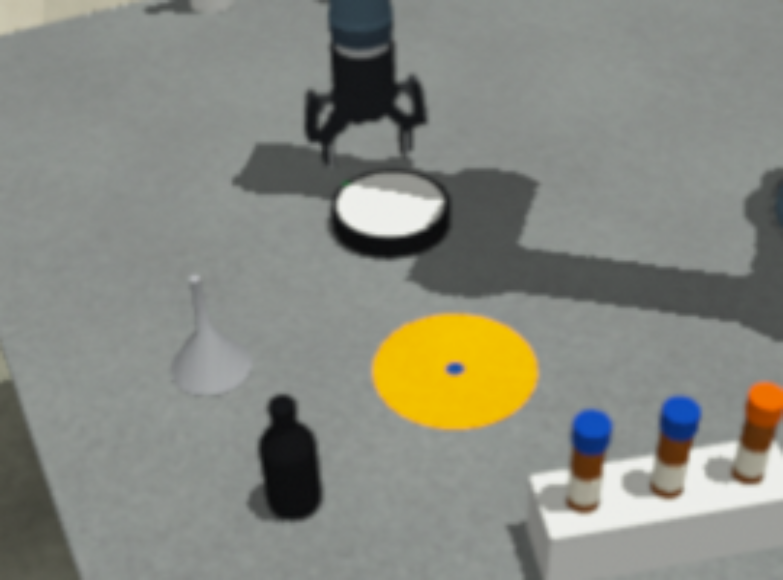

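View pics/w1.png

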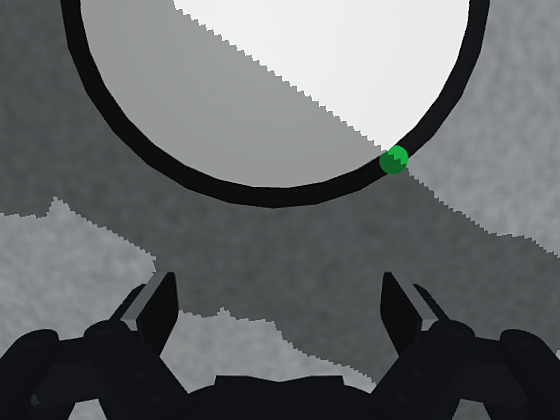

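The wrist view shows the pad rim centred at about column 277, between the fingertips at (165,275) and (393,275). There is a small green dot on the rim at (394,160). I'll start the push.

Run:
```python
from h import *
from station import manip
pad=np.array([.513,-.245]);mk=np.array([.5602,.0102]);L=np.linalg.norm(mk-pad);d=(mk-pad)/L
e=pad+(.12-.0666)*d
manip.line_to([*e,.021],vel=.07)
print(manip.read_time(),manip.read_tool_pos(),manip.read_contact_force())
p,dp=manip.capture("wrist"); cv2.imwrite("pics/w2.png",p[...,::-1])
p,dp=manip.capture("top"); cv2.imwrite("pics/t2.png",p[...,::-1])
```

```text
7.6667 [ 0.52363463 -0.19323687  0.02208301] [-1.60260696 -5.86090712  5.54336829]
```

View pics/w2.png

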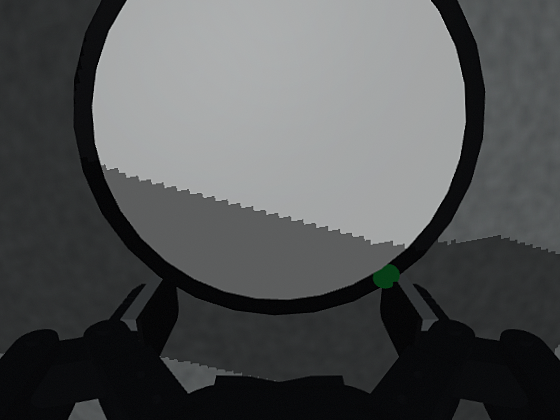

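View pics/t2.png

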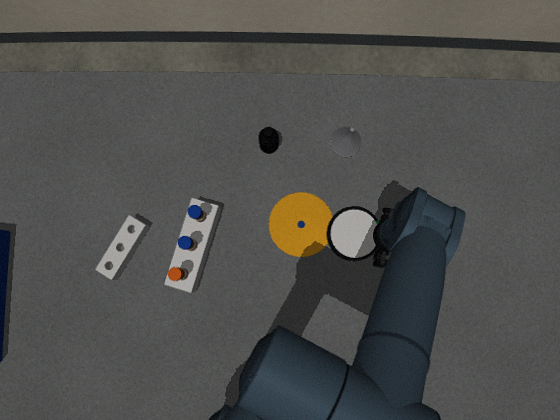

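The pad is nested between both fingers, at about (353,233) in the top view, and the push is working. Next I'll measure how far its centre sits ahead of the TCP and finish the slide.

```bash
cat >> h.py <<'E'
def padfind(name,im,p,near):
    # white face contour fit, near=(u,v)
    g=cv2.cvtColor(im,cv2.COLOR_RGB2HSV); m=((g[...,2]>85)&(g[...,1]<40)).astype(np.uint8)
    cs,_=cv2.findContours(m,cv2.RETR_EXTERNAL,cv2.CHAIN_APPROX_NONE)
    cs=[c for c in cs if cv2.contourArea(c)>100 and cv2.pointPolygonTest(c,near,False)>=0]
    c=cv2.convexHull(cs[0]).reshape(-1,2); w=plane(p,c,.028)
    A=np.c_[2*w[:,:2],np.ones(len(w))]; s=np.linalg.lstsq(A,(w[:,:2]**2).sum(1),rcond=None)[0]
    return s[:2],np.sqrt(s[2]+s[:2]@s[:2])
E
python3 - <<'E'
from h import *
from station import manip
im=cv2.imread("pics/t2.png")[...,::-1].copy(); p=manip.camera_params("top")
im0=cv2.imread("pics/top0.png")[...,::-1].copy()
print(padfind("top",im0,p,(400,243)))
c,r=padfind("top",im,p,(353,233)); tp=np.array(manip.read_tool_pos())[:2]
pad=np.array([.513,-.245]);mk=np.array([.5602,.0102]);d=(mk-pad)/np.linalg.norm(mk-pad)
o=c-tp; print(c,r,'along',o@d,'lat',o@[-d[1],d[0]])
if abs(r-.062)<.01:
    e=mk-o; print('end',e)
    manip.line_to([*e,.021],vel=.06); manip.wait(.2)
    print(manip.read_tool_pos(),manip.read_contact_force())
    # retreat
    b=np.array(manip.read_tool_pos())[:2]-.05*d
    manip.line_to([*b,.023],vel=.08)
    manip.line_to([*b,.2],vel=.15)
    im,dp=manip.capture("top"); cv2.imwrite("pics/t3.png",im[...,::-1]); print(manip.read_time())
E
```

```text
(array([ 0.51360301, -0.24520228]), np.float64(0.061442530747026075))
[ 0.53784131 -0.12600963] 0.061500129719888684 along 0.06866473601150891 lat -0.0017403902806809428
end [ 0.54600068 -0.05700308]
[ 0.54641785 -0.05768015  0.02194029] [-0.76823934 -5.77315171  5.25471458]
12.575
```

View pics/t3.png

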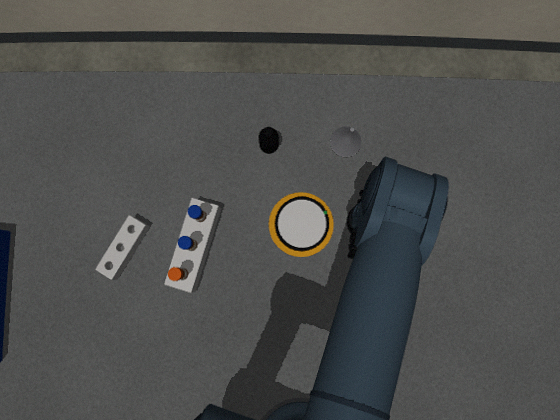

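The pad sits centred on the mark at about (302,223), with an even yellow rim around it. Next I'll go to the tube pre-grasp, coming in obliquely along the row.

Run:
```python
from h import *
from station import manip
im=cv2.imread("pics/t3.png")[...,::-1].copy(); p=manip.camera_params("top")
print(padfind("top",im,p,(302,223)))
t=np.array([.4245,.3037]); az=np.radians(-12); h=np.array([np.cos(az),np.sin(az),0])
M=obl(az,np.pi/4)@FX; q=qR(M); x=M[:,0]; G=np.array([*t,.114])
P1=G-.1*x; P0=P1+[-.06*h[0],-.06*h[1],.1]
for P in(P0,P1,G,G+[0,0,.2]): print(P.round(3),np.round(manip.solve_ik(P,q) if manip.solve_ik(P,q) is not None else 0,2))
T=np.array(manip.read_tool_pos())
if all(manip.solve_ik(P,q) is not None for P in(P0,P1,G,G+[0,0,.2])):
    manip.line_to([T[0]-.06,T[1],.32],vel=.25)
    manip.move_pose(P0,q); manip.command_gripper(.065)
    manip.line_to(P1,vel=.15)
    print(manip.read_time(),manip.read_tool_pos())
    for n in("wrist","top","scene"):
        o=manip.read_tool_pos(),manip.read_orientation()
        im,dp=manip.capture(n); cv2.imwrite(f"pics/{n}4.png",im[...,::-1]); np.save(f"pics/{n}4.npy",dp)
    np.savez("pics/w4.npz",t=o[0],q=o[1])
```

```text
(array([0.56039325, 0.00883986]), np.float64(0.06193265859563482))
[0.297 0.331 0.285] [ 1.16 -0.03 -0.56  0.84 -0.76  1.29]
[0.355 0.318 0.185] [ 1.01  0.06 -0.77  0.4  -0.73  1.09]
[0.424 0.304 0.114] [ 0.85  0.2  -0.87  0.04 -0.66  0.89]
[0.424 0.304 0.314] [ 0.85 -0.06 -0.54  0.63 -0.66  0.89]
16.2667 [0.3554504  0.3187004  0.18526729]
```

View pics/wrist4.png

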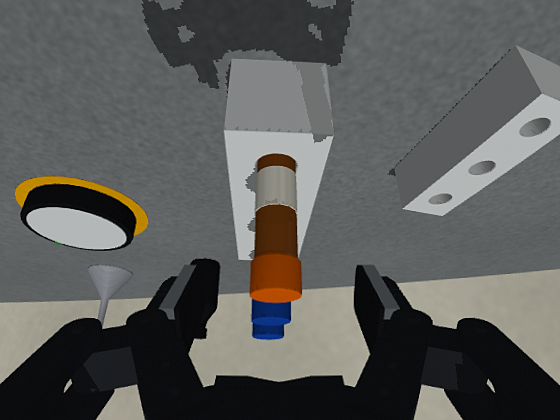

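View pics/scene4.png

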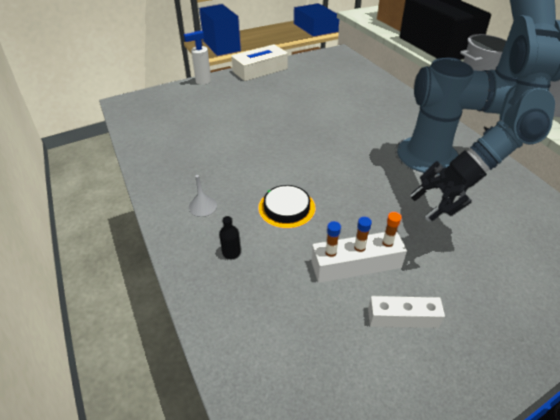

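The wrist view, which is inverted, shows the orange tube between the jaws at about column 276, with the cap at (275,277). The jaws' midpoint is about column 283. I'll check that offset numerically.

Run:
```python
from h import *
from station import manip
p=manip.camera_params("wrist"); f=np.load("pics/w4.npz"); T=np.eye(4);T[:3,:3]=Rq(f['q']);T[:3,3]=f['t']
im=cv2.imread("pics/wrist4.png"); d=np.load("pics/wrist4.npy"); hsv=cv2.cvtColor(im,cv2.COLOR_BGR2HSV)
H,S,V=[hsv[...,i].astype(int) for i in range(3)]
v,u=np.where((H>3)&(H<14)&(S>200)&(d>0)&(d<.4)); k=(u>240)&(u<310)&(v>150)&(v<305); u,v=u[k],v[k]
W=cloud(p,np.c_[u,v],d[v,u],None or T@p['hand_eye'])
for a,b in((.075,.12),(.12,.14),(.143,.163)):
    s=W[(W[:,2]>a)&(W[:,2]<b)]
    if len(s)<10: continue
    r=.016 if a>.14 else .014
    from scipy.optimize import least_squares
    o=least_squares(lambda c:np.hypot(*(s[:,:2]-c).T)-r,[.4245,.3037],loss='soft_l1',f_scale=.002).x
    print(a,len(s),o,W[:,2].max())
from h import *
```

```text
0.075 445 [0.42320427 0.30188888] 0.16559473621898402
0.12 612 [0.42319134 0.30183456] 0.16559473621898402
0.143 1581 [0.42325412 0.30188917] 0.16559473621898402
```

Run:
```python
from h import *
from station import manip
G=np.array([.4236,.3022,.114])
manip.line_to(G,vel=.08)
print(manip.read_tool_pos(),manip.read_contact_force())
manip.command_gripper(.0,60)
print(manip.read_grip_width(),manip.read_contact_force(),manip.read_time())
im,dp=manip.capture("wrist"); cv2.imwrite("pics/wrist5.png",im[...,::-1])
```

```text
[0.42357888 0.30246131 0.11430433] [ 0.60905884 -0.52851063 -0.2978802 ]
0.026582129190589887 [-0.21169728 -0.64201745  2.59193794] 18.2333
```

View pics/wrist5.png

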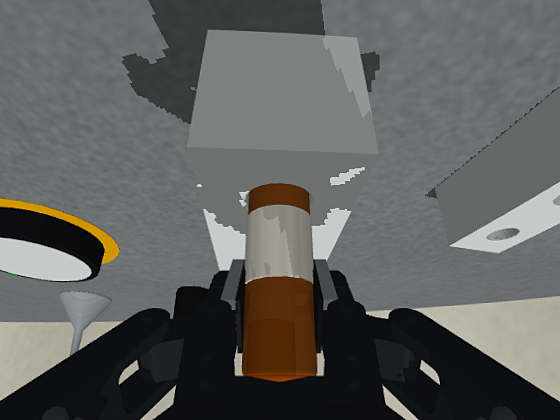

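The jaws have closed on the glass with the tube at column 280, and the 26.6 mm opening matches the 28 mm tube. Now I'll lift it.

Run:
```python
from h import *
from station import manip
T=np.array(manip.read_tool_pos())
manip.line_to(T+[0,0,.08],vel=.06); manip.wait(.3)
print(manip.read_grip_width(),manip.read_contact_force(),manip.read_time())
manip.line_to(T+[0,0,.2],vel=.12)
im,dp=manip.capture("wrist"); cv2.imwrite("pics/wrist6.png",im[...,::-1])
im,dp=manip.capture("scene"); cv2.imwrite("pics/scene6.png",im[...,::-1])
# final pose candidates
for a in(-12,5,20):
  h=np.array([np.cos(np.radians(a)),np.sin(np.radians(a))])
  q=qR(down(-h))
  print(a,[np.round(v,2) if v is not None else None for v in (manip.solve_ik([.56+.018*h[0],.01,z],q) for z in(.2,.3))])
```

```text
0.02666317095415566 [-0.55533941 -0.2378461  -0.9628014 ] 20.075
-12 [array([-0.09,  0.4 , -0.02,  1.15,  0.  ,  0.12]), array([-0.09,  0.38,  0.21,  1.4 ,  0.  ,  0.12])]
5 [array([-0.09,  0.4 , -0.01,  1.16,  0.  , -0.18]), array([-0.09,  0.38,  0.21,  1.4 ,  0.  , -0.18])]
20 [array([-0.09,  0.4 , -0.02,  1.15,  0.  , -0.44]), array([-0.09,  0.38,  0.21,  1.4 ,  0.  , -0.44])]
```

View pics/scene6.png

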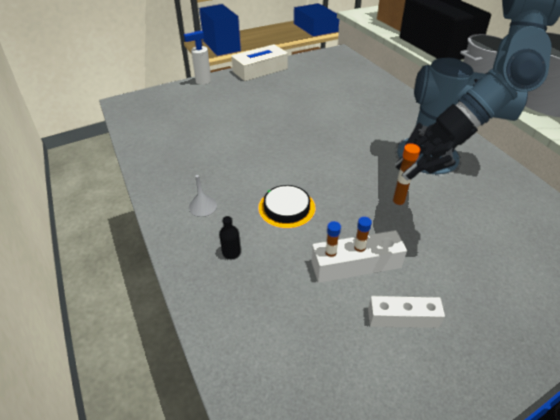

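View pics/wrist6.png

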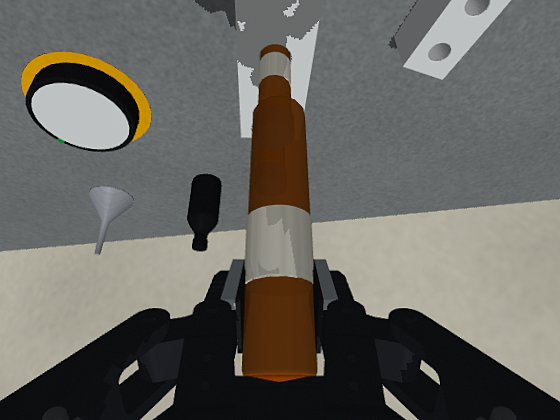

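The tube is out of the rack and still vertical, gripped at (405,175) in the scene view, and its socket is empty. The blue tubes haven't moved. I'll carry it to the pad and tip it.

Run:
```python
from h import *
from station import manip
a=np.radians(-12); h=np.array([np.cos(a),np.sin(a)]); q=qR(down(-h))
e=np.array([.5604,.0095])+.017*h
try: manip.line_to([*e,.32],vel=.12,rot=q)
except manip.PlanningError as ex: print(ex); manip.move_pose([*e,.32],q)
manip.line_to([*e,.2],vel=.08); manip.wait(.5)
print(manip.read_time(),manip.read_tool_pos(),manip.read_grip_width(),manip.read_contact_force())
for n in("scene","top","wrist"):
    im,dp=manip.capture(n); cv2.imwrite(f"pics/{n}7.png",im[...,::-1]); np.save(f"pics/{n}7.npy",dp)
```

```text
26.4083 [0.57703634 0.00594323 0.20000866] 0.026405512199018544 [-0.99033049 -0.44334857 -0.07159476]
```

View pics/scene7.png

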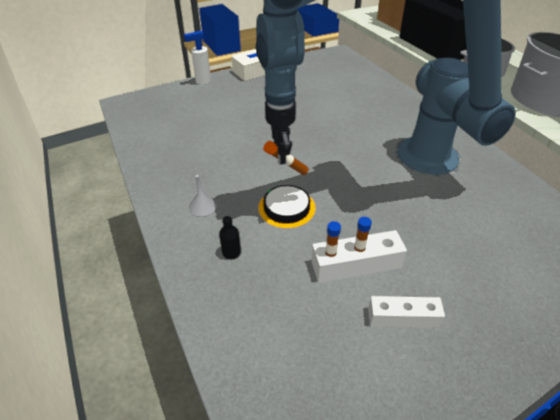

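View pics/wrist7.png

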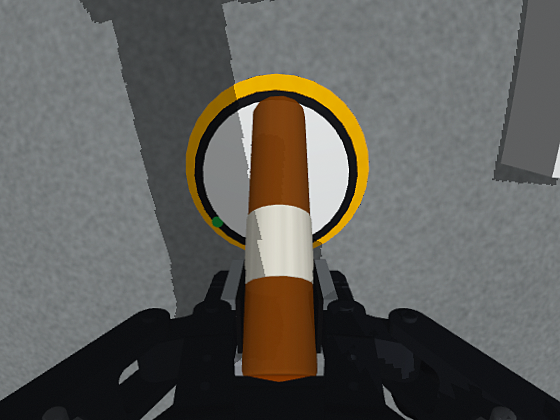

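The tube is tipped over the pad, with the cap at (270,149) and the lower end at (305,170) in the scene view. The pad is still concentric with the mark. Before handing in I'll check the tilt and height from depth.

Run:
```python
from h import *
from station import manip
p=manip.camera_params("scene"); im=cv2.imread("pics/scene7.png"); d=np.load("pics/scene7.npy"); hsv=cv2.cvtColor(im,cv2.COLOR_BGR2HSV)
H,S,V=[hsv[...,i].astype(int) for i in range(3)]
v,u=np.where((H<16)&(S>150)&(V>50)&(d>0)); k=(u>255)&(u<312)&(v>138)&(v<178);u,v=u[k],v[k]
W=cloud(p,np.c_[u,v],d[v,u]); W=W[(W[:,2]>.09)&(W[:,2]<.3)]
m=W.mean(0); a=np.linalg.svd(W-m)[2][0]; a*=np.sign(a[2]); s=(W-m)@a
print(len(W),'tilt',np.degrees(np.arccos(a[2])),'ends',(m+a*s.min()).round(3),(m+a*s.max()).round(3),'len',np.ptp(s))
pad=plane(p,[[287,203]],.028); print(pad)
# pixel positions of bystanders before/after in scene
a0=cv2.imread("pics/scene0.png")
for n,(x0,y0,x1,y1) in dict(funnel=(185,170,217,190),bottle=(215,213,245,262),b=(322,220,345,260),c=(353,215,375,255)).items():
    t=a0[y0:y1,x0:x1]; r=cv2.matchTemplate(im[y0-8:y1+8,x0-8:x1+8],t,cv2.TM_CCOEFF_NORMED); _,mx,_,l=cv2.minMaxLoc(r); print(n,mx,l[0]-8,l[1]-8)
print(np.abs(manip.read_joint_vel()).max(),manip.read_time())
```

```text
297 tilt 45.78653847212991 ends [0.511 0.033 0.136] [0.614 0.007 0.239] len 0.1488460517649863
[[0.56381325 0.02032009 0.028     ]]
funnel 0.9923837184906006 0 0
bottle 0.9538493156433105 0 0
b 0.9998450875282288 0 0
c 0.9919639825820923 0 0
0.0009753946314410288 26.5583
```

```bash
python3 -c "
from station import manip
print(manip.read_grip_width()); manip.close_job()"
```

```text
0.026718730302255623
the job is handed in; nothing more can be done
```

I slid the pad onto the yellow mark, drew the orange-capped tube out of the rack and handed the job in at about 26.6 s, still gripping the tube motionless. The hand-in reports no verdict.

My last checks, none of which failed:
- **Pad:** measured after the slide, its centre was about 1–2 mm from the mark's centre. In the final wrist view it is still concentric with the mark.
- **Tube:** tilted about 46° with the cap up. Its lower end is roughly 10 cm above the pad, and its middle is within about 10 mm of the pad's centre.
- **Grip and stillness:** the jaw opening held at about 26.6 mm with a 60 N grip, and the joints were at rest.
- **Bystanders:** the funnel, the bottle and both blue-capped tubes show no pixel shift from the first scene picture.

The cameras disagreed by a few millimetres. The wrist camera put the tube about 2 mm from the top camera's position, and I gripped close to the wrist reading. The scene camera read a few millimetres toward its own side.

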